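# Release the scoring-saw arbor with its splined key

### The arm

A 7-joint arm with a two-finger parallel gripper is mounted at the origin on the work surface. World frame = base frame: x ahead of the robot, y to its left, z up, the work surface at z = 0. Lengths are in m, angles in rad, forces in N, time in s.
With the tool pointing down it reaches from about 0.425 to 0.95 m from the base axis. Payload 4.7 kg.
Tool frame: the origin (TCP) lies between the finger pads; the fingertips stand 25 mm ahead of it and the grasp point (between the pads) lies 6 mm ahead of it; z points along the fingers, y is the line along which they close (so a half turn about z gives the same grasp; the last joint's range is limited). The gripper opens to 85 mm and grips with 20 to 120 N. Pads are 22 mm wide; open, the fingers measure 114 mm over their backs; the gripper's body (76 mm by 85 mm) begins 54 mm behind the grasp point. The pads swing forward as they close: fully open they stand 13 mm farther back than shut.
Start: joints at [1.08, 0.469, -0.049, 1.532, 0.024, 1.141, -0.082], TCP at [0.301, -0.604, 0.256] pointing down, gripper open.
Joint ranges: [-2.59, 2.59], [-0.33, 1.99], [-1.39, 1.29], [0.1, 2.45], [-1.04, 4.18], [0.21, 1.99], [-2.66, 2.66]. Speed limits (rad/s): [2.57, 2.57, 3.14, 3.14, 3.14, 3.14, 3.14].

### API

Orientations are given as a 3x3 rotation matrix whose columns are the frame's x, y, z axes.
In Python, from rig import * gives the robot as it stands. Calls block until the motion is done:
- movep(position, orientation): joint-space move of the TCP to a pose.
- move_l(position, attitude=None, feed=0.15, until_force=None): straight line of the TCP; attitude=None keeps the orientation; feed is the mean speed in m/s. With until_force (N) it stops when the force on the tool has changed by that much, and returns True; else False.
- move_joints(angles): joint-space move.
- command_gripper(opening, newtons=None): finger opening in m; newtons is the grip in N (None keeps the last); returns when the fingers have stopped.
- sleep(seconds).
- inverse_kinematics(position, orientation): joint angles nearest the present ones, or None.
- sense(): the state.
- camera(name): name is "scene" or "top" or "wrist"; returns (picture, depth): 480x640x3 uint8, red, green, blue; 480x640 float32, m along the optical axis (not along the pixel's ray), 0 where there is no reading.
- camera_params(name): a dict with "K" (3x3 intrinsics, pixels), "dist" ([k1, k2, p1, p2, k3] as OpenCV has them; the pictures are not rectified), "position" and "rotation" of the camera in the world; the wrist camera has in their place "tool_from_camera" (4x4, takes a point from camera to tool coordinates, whose origin is the TCP and whose axes are the flange's). Camera axes: x right, y down, z forward; pixel columns grow to the right and rows downward; lengths in m; the calibration is good to about 2 mm. A picture is of the moment at which its call begins: read the wrist's pose just before it. camera_params takes no time and is no camera call.
A pose or a line that the arm cannot do raises Unreachable and nothing moves.
- finish_job(): hands the job in; it is judged then, once.
The state is a dict: "time_s": time; "joint_pos": joint angles; "qd": joint speeds; "joint_efforts": joint torques, N m; "position": TCP position; "tcp_rot": TCP orientation; "wrist_force": force on the tool from outside, world axes, zero at the start; "ft_torque": the same for the moment, N m; "finger_gap": finger opening in m; "gripper_force": force on a finger pad.
Only numpy, scipy, OpenCV 4.12 (cv2) and the standard library are available. Lean on these libraries where they do the work, as an engineer would, in place of code of your own. Each camera call takes 0.05 s, during which the arm holds its last target. There are 200 camera calls.

### The job

Swing the hasp with the orange tab up off the arbor unit's socket and back past upright, so that it stays open. Then take the red-handled splined key out of its wooden stand, turn it until its splines mesh with the socket, slide it in and press it down against the spring until its flange sits fully home on the socket. Finish while still holding the key and pressing it home (do not let go), and leave everything else on the table where it is.

Things in the scene. Friction and masses are not known exactly. Their poses are not given: they have to be found in the camera images.
- unit: Scoring-saw arbor unit, a cream housing 170 x 130 mm and 70 mm high on a 190 x 150 mm foot plate, fixed to the table. Origin at the centre of its underside. z up, -x is its front: the hasp's tab is at the front, its hinge at the back.
- socket_mouth (a point): Centre of the mouth (top) of the splined socket, 96 mm above the table: a steel collar, 68 mm diameter, 26 mm high, on the housing. Its hole is a cross of 4 slots along this point's +-x and +-y, 11 mm wide, reaching 22 mm from the axis; 4 teeth between them reach in to 11 mm. Collar turned up to 0.6 rad from the housing, differing each time; it resists turning (0.6 N m). z up.
- plunger (a joint): Travel in m of the green spring plunger (16 mm diameter) inside the socket, its top 16 mm below the mouth at rest: 0 = up, grows as pressed down. About 6 N starts it; 12 N at 0.006, where the key's flange meets the collar. The key's own weight does not move it.
- hasp (a joint): Angle of the hasp in rad: 0 = lying level over the socket, grows as its free end lifts and swings back, 1.57 = upright, 2.2 = stop. Its hinge is stiff: it stays where it is left, and about 2 N at the tab moves it. It starts between 0 and 0.2.
- hasp_hinge (a point): Middle of the hasp's hinge pin, 56 mm behind the socket's axis and 101 mm above the table. The pin lies along this point's y, which is the unit's y axis.
- hasp_tab (a point): Centre of the orange grip tab at the hasp's free end, 122 mm from the hinge: 26 mm long (along the hasp), 22 mm wide (along the hinge pin), 14 mm thick. At angle 0 it lies 34 mm above the housing and can be pinched from above across its 22 mm width, and it turns between the fingers as the hasp swings.
- spline_key: The splined key, 74 mm high, about 0.22 kg, upright. Origin at the centre of its foot's underside, z up. Foot: brass cross of 4 splines along its +-x and +-y, each 8 mm wide, reaching 19 mm from the axis, 22 mm long; above it a steel flange, 54 mm diameter, 6 mm thick. It fits the socket in any of 4 positions a quarter turn apart. Home: origin 22 mm below the socket's mouth.
- key_handle (a point): Centre of the splined key's red handle bar, 61 mm above the key's origin, on an 18 mm stem: bar 64 mm long (along key x), 18 mm wide (along key y), 26 mm high. At the start the key stands in either stand at any yaw, hanging by its flange on the stand's top, its foot 22 mm down in a loose round bore.
- plain_key: Another key, same shape but with a blue handle bar and a plain round foot, standing in the other stand. Not needed: leave it.
- stand_a: Plywood stand of one of the keys, 85 x 85 x 30 mm, with a round bore of 43 mm, fixed to the table. Origin at the centre of its underside.
- stand_b: The other plywood stand, the same.
- wrench: Steel wrench lying behind the unit. Leave it.
- blade: Small round saw blade, 120 mm diameter, lying flat. Leave it.
- glue: Yellow bottle, 60 mm diameter, 170 mm high. Leave it.
- offcut: Plywood offcut, 60 x 100 x 18 mm. Leave it.
- tape: Yellow tape measure, 65 x 32 x 60 mm. Leave it.
- bench_brush: Brush lying on the table near the robot. Leave it.
- push_stick: Wooden push stick, about 215 mm long, lying flat. Leave it.

How it is judged:
By the outcome, as a careful person would: the job done as asked, in the order asked, and still so for the second after the job is handed in, while the arm keeps its last pose, push and grip.
It also fails if it takes over 54 s, if anything falls off the work surface, if the arm or the gripper's body presses on something with over 40 N, if the wrist force passes 120 N, or if a joint passes its speed limit or range.

## Working session

There is one attempt and no reset: what is moved stays moved. The work goes in short steps, each a Python script; the robot and the scene stay as the last script left them, time stands still between calls to the robot, and variables do not carry over. Pictures are saved under pics/ and viewed, at most 10 in all, crops included, and the job is handed in when it is done.

```bash
ls; mkdir -p pics
python3 - <<'E'
from rig import *
import cv2,numpy as np
for n in ["top","scene"]:
    p,d=camera(n); np.savez(f"pics/{n}0.npz",p=p,d=d); cv2.imwrite(f"pics/{n}0.png",p[:,:,::-1])
    c=camera_params(n); print(n,np.round(np.array(c["K"]),1).tolist(),c["dist"],c["position"],np.round(c["rotation"],3).tolist())
print(camera_params("wrist")); print(sense())
E
```

```text
pics
top [[530.7, 0.0, 314.5], [0.0, 530.7, 236.4], [0.0, 0.0, 1.0]] [-0.12586218  0.          0.          0.          0.        ] [0.33230526 0.01161695 1.64249488] [[-0.004, -0.99, 0.139], [-1.0, 0.006, 0.01], [-0.011, -0.139, -0.99]]
scene [[475.8, 0.0, 327.0], [0.0, 475.8, 243.6], [0.0, 0.0, 1.0]] [-0.01180437  0.          0.          0.          0.        ] [ 1.26717875 -0.1363881   1.02955921] [[0.212, 0.762, -0.613], [0.977, -0.169, 0.127], [-0.007, -0.626, -0.78]]
{'K': array([[359.67993563,   0.        , 318.98597269],
       [  0.        , 359.67993563, 238.86946928],
       [  0.        ,   0.        ,   1.        ]]), 'dist': array([-0.04633506,  0.        ,  0.        ,  0.        ,  0.        ]), 'tool_from_camera': array([[ 2.36269229e-05, -9.50684233e-01, -3.10160425e-01,
         8.02141864e-02],
       [ 9.99998500e-01,  5.59617917e-04, -1.63912930e-03,
         6.34819201e-04],
       [ 1.73186572e-03, -3.10159921e-01,  9.50682820e-01,
        -1.17647361e-01],
       [ 0.00000000e+00,  0.00000000e+00,  0.00000000e+00,
         1.00000000e+00]])}
{'time_s': 0.1, 'joint_pos': array([ 1.08009695,  0.46934836, -0.04859373,  1.53359637,  0.02409973,
        1.14101527, -0.08229773]), 'qd': array([-7.02825007e-04,  9.02435711e-04, -7.08814343e-05, -3.12047295e-03,
        5.87743010e-04, -1.27895989e-03,  9.92689921e-04]), 'joint_efforts': array([ 6.98682325e-04, -5.11514103e+01, -4.72316716e-02, -2.38391340e+01,
        1.07361135e-02,  4.33232679e-03, -2.82379398e-05]), 'position': array([ 0.30054405, -0.6038449 ,  0.25536543]), 'tcp_rot': array([[ 8.95238574e-01,  4.45586324e-01, -8.50739805e-04],
       [ 4.45587132e-01, -8.95237207e-01,  1.56555494e-03],
       [-6.40240560e-05, -1.78062388e-03, -9.99998413e-01]]), 'wrist_force': array([-0.30997678, -0.33771186, -0.54123763]), 'ft_torque': array([ 0.03018249, -0.0224397 ,  0.07047311]), 'gripper_force': 0.0, 'finger_gap': 0.08517825067385426}
```

View pics/top0.png

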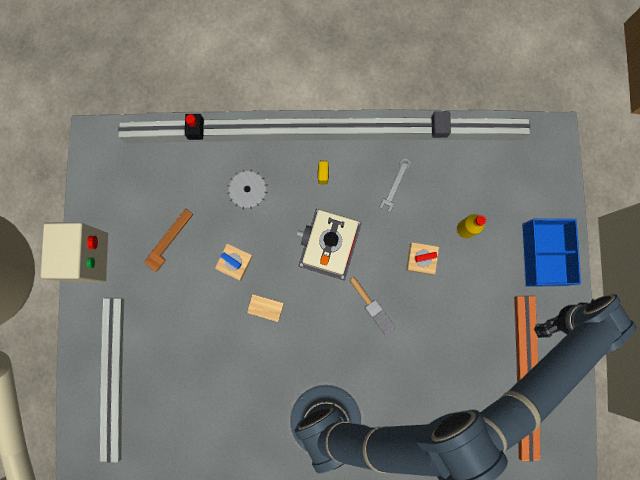

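View pics/scene0.png

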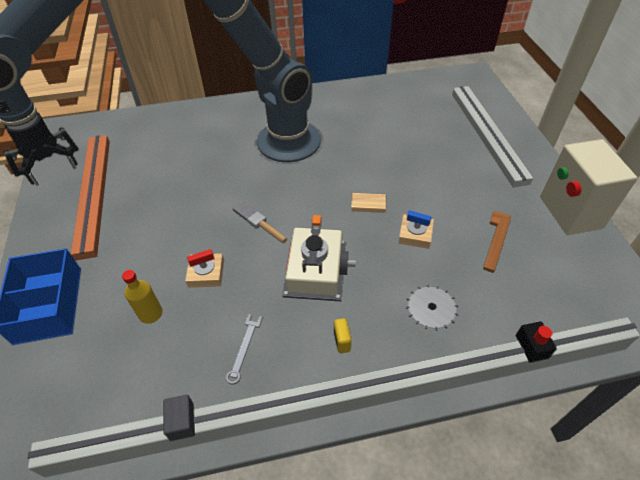

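The top view shows the unit at about (330,242), its orange tab at (325,259) pointing down towards the robot, the red key at (425,257) and the blue one at (231,260). The scene view agrees: red (200,257), tab (316,220).

```bash
cat > h.py <<'E'
from rig import *
import cv2,numpy as np
def cam(n):
    c=dict(camera_params(n))
    if n=="wrist":
        s=sense(); T=np.eye(4); T[:3,:3]=s["tcp_rot"]; T[:3,3]=s["position"]; T=T@c["tool_from_camera"]
        c["rotation"]=T[:3,:3]; c["position"]=T[:3,3]
    p,d=camera(n); return p,d,c
def rays(c,uv):
    q=cv2.undistortPoints(np.array(uv,float).reshape(-1,1,2),np.array(c["K"]),np.array(c["dist"]))[:,0]
    return np.c_[q,np.ones(len(q))]@np.array(c["rotation"]).T
def onplane(c,uv,z):
    r=rays(c,uv); o=np.array(c["position"]); return o+r*((z-o[2])/r[:,2])[:,None]
def cloud(c,d,m):
    v,u=np.nonzero(m&(d>0)); return np.array(c["position"])+rays(c,np.c_[u,v])*d[v,u][:,None]
def mask(p,h0,h1,s0,v0,s1=255,v1=255):
    h=cv2.cvtColor(p,cv2.COLOR_RGB2HSV); return cv2.inRange(h,(h0,s0,v0),(h1,s1,v1))
def blobs(m,amin=20):
    n,l,st,ce=cv2.connectedComponentsWithStats(m); return [(l==i,st[i,4],ce[i]) for i in range(1,n) if st[i,4]>=amin]
def down(yaw):  # tool pointing down, closing axis y at angle yaw in world
    y=np.array([np.cos(yaw),np.sin(yaw),0]); z=np.array([0,0,-1.]); return np.c_[np.cross(y,z),y,z]
E
python3 - <<'E'
from h import *
for n in ["top","scene"]:
    f=np.load(f"pics/{n}0.npz");p,d=f["p"],f["d"];c=camera_params(n)
    for nm,a in {"orange":(8,16,190,170),"red":(0,5,180,120),"red2":(174,179,180,120),"blue":(105,120,150,80),"cream":(18,30,15,190,90)}.items():
        for m,ar,ce in blobs(mask(p,*a)):
            P=cloud(c,d,m)
            if len(P)<5: continue
            md=np.median(P,0)
            if not(0.35<md[0]<0.95 and abs(md[1])<.45): continue
            zt=np.percentile(P[:,2],90); r=cv2.minAreaRect(P[P[:,2]>zt-.008][:,:2].astype(np.float32))
            print(n,nm,ar,ce.round(),"med",md.round(3),"zt",zt.round(3),"rect",np.round(r[0],3),np.round(r[1],3),round(r[2],1))
E
```

```text
top orange 59 [324. 260.] med [0.476 0.001 0.131] zt 0.136 rect [0.477 0.001] [0.02  0.023] 74.3
top red 85 [190. 119.] med [0.898 0.398 0.144] zt 0.148 rect [0.899 0.398] [0.024 0.025] 2.9
top red 66 [481. 220.] med [ 0.583 -0.446  0.171] zt 0.175 rect [ 0.583 -0.445] [0.025 0.023] 89.8
top red 114 [426. 256.] med [ 0.49  -0.302  0.083] zt 0.088 rect [ 0.489 -0.302] [0.016 0.059] 10.1
top blue 117 [231. 260.] med [0.482 0.276 0.082] zt 0.086 rect [0.481 0.278] [0.062 0.016] 56.5
top cream 1633 [330. 242.] med [ 0.53 -0.02  0.07] zt 0.075 rect [ 0.537 -0.019] [0.126 0.165] 73.0
scene orange 51 [316. 219.] med [0.477 0.    0.131] zt 0.133 rect [0.478 0.001] [0.018 0.022] 78.4
scene red 124 [199. 255.] med [ 0.491 -0.303  0.083] zt 0.085 rect [ 0.49  -0.303] [0.018 0.06 ] 10.5
scene red 95 [128. 275.] med [ 0.583 -0.444  0.171] zt 0.173 rect [ 0.582 -0.444] [0.025 0.026] 69.1
scene red 127 [545. 331.] med [0.898 0.399 0.145] zt 0.147 rect [0.899 0.399] [0.026 0.027] 30.1
scene blue 217 [418. 218.] med [0.485 0.277 0.08 ] zt 0.084 rect [0.482 0.278] [0.061 0.02 ] 55.4
scene cream 1716 [314. 256.] med [ 0.555 -0.024  0.071] zt 0.074 rect [ 0.536 -0.018] [0.125 0.169] 72.9
```

Both views agree: tab at (0.477, 0.001), key at (0.490, -0.302) with its bar at about 100°, unit yaw about -17°. Tab and key heights match the sizes given. Next I move above the tab for one closer look with the wrist camera.

Run:
```python
from h import *
U=np.radians(-17)
for k in (0,np.pi):
    R=down(U+np.pi/2+k)
    for P in ([.51,-.01,.27],[.477,.001,.13],[.64,-.05,.22]): 
        q=inverse_kinematics(P,R); print(k,P,None if q is None else np.round(q,2))
R=down(U+np.pi/2)
try: movep([.51,-.01,.27],R)
except Unreachable: R=down(U-np.pi/2); movep([.51,-.01,.27],R)
p,d,c=cam("wrist"); cv2.imwrite("pics/w1.png",p[:,:,::-1]); s=sense(); print(s["time_s"],s["position"],s["wrist_force"],R[:,0])
for nm,a in {"orange":(8,16,190,120),"cream":(18,30,15,190,90)}.items():
    for m,ar,ce in blobs(mask(p,*a),300):
        P=cloud(c,d,m); zt=np.percentile(P[:,2],90); r=cv2.minAreaRect(P[P[:,2]>zt-.008][:,:2].astype(np.float32))
        print(nm,ar,ce.round(),"med",np.median(P,0).round(4),zt.round(4),np.round(r[0],4),np.round(r[1],4),round(r[2],1))
```

```text
0 [0.51, -0.01, 0.27] [ 0.6   0.27 -0.79  1.87  0.22  1.09  1.  ]
0 [0.477, 0.001, 0.13] [ 0.52  0.41 -0.75  2.09  0.4   0.79  0.8 ]
0 [0.64, -0.05, 0.22] [ 0.51  0.55 -0.72  1.63  0.39  1.12  0.96]
3.141592653589793 [0.51, -0.01, 0.27] [ 0.26  0.21 -0.38  1.88  0.09  1.06 -2.02]
3.141592653589793 [0.477, 0.001, 0.13] [ 0.18  0.33 -0.32  2.1   0.16  0.73 -2.11]
3.141592653589793 [0.64, -0.05, 0.22] [ 0.14  0.45 -0.18  1.65  0.09  1.05 -1.93]
2.4 [ 0.51019618 -0.01116728  0.26984376] [-0.35080852  0.57478132 -0.28598306] [-0.95630476  0.2923717   0.        ]
orange 999 [322. 184.] med [0.4762 0.0018 0.13  ] 0.1316 [0.477  0.0014] [0.0207 0.0252] 74.2
```

View pics/w1.png

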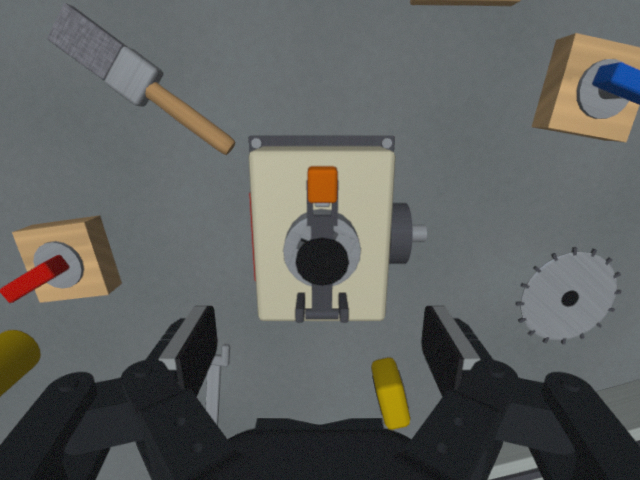

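The wrist view shows the tab at (322,184), the hinge pin at (322,313) and the collar around (322,250), partly hidden by the hasp's black disc. The tab agrees with the earlier fixes, so I'll open the hasp.

Run:
```python
from h import *
c=dict(camera_params("wrist")); s=sense(); T=np.eye(4); T[:3,:3]=s["tcp_rot"]; T[:3,3]=s["position"]; T=T@c["tool_from_camera"]; c["rotation"]=T[:3,:3]; c["position"]=T[:3,3]
print("pin ray",onplane(c,[[322,313]],.101).round(4))
U=np.radians(-16.5); ux=np.array([np.cos(U),np.sin(U),0]); tab=np.array([.477,.0014,.1235]); R=down(U+np.pi/2)
r=.122; a0=np.arcsin((tab[2]-.101)/r); H=tab+ux*r*np.cos(a0); H[2]=.101; print("hinge",H.round(4),a0)
f=np.array([0,0,.006])
command_gripper(.05,40)
move_l(tab+f+[0,0,.06],R,feed=.2); move_l(tab+f,feed=.12)
command_gripper(0.0,40); s=sense(); print(s["finger_gap"],s["wrist_force"].round(1),s["time_s"])
for a in np.linspace(a0,2.07,13)[1:]:
    move_l(H+r*(-ux*np.cos(a)+np.array([0,0,np.sin(a)]))+f,feed=.12)
    s=sense(); print(round(a,2),s["wrist_force"].round(1),round(s["finger_gap"],4))
p,d,c=cam("scene"); cv2.imwrite("pics/s2.png",cv2.resize(p[160:340,220:420,::-1],None,fx=3,fy=3)); print(s["time_s"])
```

```text
pin ray [[ 0.5917 -0.0331  0.101 ]]
hinge [ 0.592  -0.0327  0.101 ] 0.18548804579735886
0.02117127642961547 [-0.   0.2  0.6] 4.4417
0.34 [-0.1 -0.5 -0. ] 0.0212
0.5 [-0.3 -0.2  0.1] 0.0209
0.66 [-2.  -0.8  1.6] 0.0214
0.81 [-3.8 -0.9  2.8] 0.0214
0.97 [-3.4 -2.9  2.5] 0.021
1.13 [-2.6 -3.6  1.1] 0.0216
1.28 [-2.9 -4.8  0.3] 0.0214
1.44 [-3.  -4.7  0.1] 0.0209
1.6 [-2.3 -5.9  0. ] 0.0207
1.76 [-3.5 -6.2  1.4] 0.0211
1.91 [-1.8 -5.7  1.3] 0.0211
2.07 [-1.6 -6.3  2.7] 0.0215
8.1417
```

View pics/s2.png

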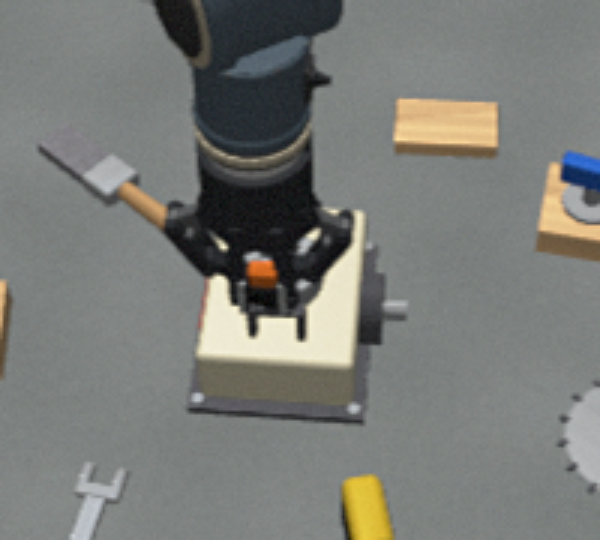

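The hasp is back past upright, its tab at (262,272) in the crop, and the forces stayed low. I'll release it and look into the socket.

Run:
```python
from h import *
U=np.radians(-17); ux=np.array([np.cos(U),np.sin(U),0]); R=down(U+np.pi/2)
command_gripper(.05,40); P=sense()["position"]
move_l(P+[0,0,.07],feed=.2)
S=np.array([.592,-.033,.096])-.056*ux; print("S est",S)
move_l(S*[1,1,0]+[0,0,.27],R,feed=.25); move_l(S*[1,1,0]+[0,0,.20],feed=.2)
p,d,c=cam("wrist"); np.savez("pics/w3.npz",p=p,d=d,R=c["rotation"],t=c["position"]); 
cp=(np.linalg.inv(c["rotation"])@(S-c["position"])); uv=(np.array(c["K"])@(cp/cp[2]))[:2]; print(uv)
u,v=uv.astype(int); x0,y0=max(u-100,0),max(v-75,0); print("crop",x0,y0)
cv2.imwrite("pics/w3.png",cv2.resize(p[y0:y0+150,x0:x0+200,::-1],None,fx=4,fy=4,interpolation=cv2.INTER_CUBIC))
# top-of-collar points near mouth height
P=cloud(c,d,np.ones(d.shape,bool)); k=(abs(P[:,2]-.096)<.006)&(np.linalg.norm(P[:,:2]-S[:2],axis=1)<.045)
print(k.sum(),cv2.minEnclosingCircle(P[k][:,:2].astype(np.float32)),np.median(P[k][:,2]))
print(sense()["time_s"])
```

```text
S est [ 0.53844693 -0.01662718  0.096     ]
[317.793503   247.07714038]
crop 217 172
6046 ((0.5380005240440369, -0.017200574278831482), 0.033846981823444366) 0.09550610072175415
10.2417
```

View pics/w3.png

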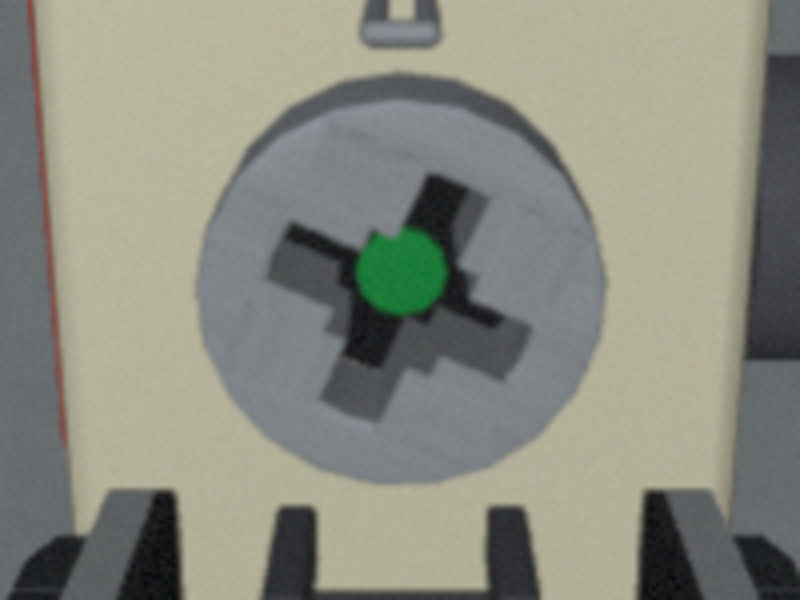

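The socket is clearly visible in the crop. The collar is centred near (400,285), and its cross-slots end near (460,188), (350,400), (280,250) and (518,350), with the green plunger in the middle. I'll compute the yaw by mask and by these points, then grasp the key.

Run:
```python
from h import *
f=np.load("pics/w3.npz"); p=f["p"]; c=dict(camera_params("wrist")); c["rotation"]=f["R"]; c["position"]=f["t"]
g=cv2.cvtColor(p,cv2.COLOR_RGB2HSV); hole=((g[...,2]<115)|((g[...,1]>120))).astype(np.uint8)
v,u=np.nonzero(hole); P=onplane(c,np.c_[u,v],.096)[:,:2]; C=np.array([.538,-.0172])
for it in range(3):
    D=P-C; r=np.hypot(*D.T); k=r<.027; C2=P[k].mean(0); 
    kk=(r>.0135)&(r<.021); th=np.arctan2(D[kk,1],D[kk,0]); z=np.exp(4j*th).mean()
    print("hole centroid",C2,k.sum(),"yaw deg",np.degrees(np.angle(z)/4),abs(z), "maxr",np.percentile(r[k],99))
e=np.array([[460,188],[350,400],[280,250],[518,350]])/4+[217,172]
Q=onplane(c,e,.096)[:,:2]; print(Q.round(4),Q.mean(0)); 
for a,b in((0,1),(2,3)): dv=Q[a]-Q[b]; print(np.degrees(np.arctan2(dv[1],dv[0]))%90,np.hypot(*dv))
```

```text
hole centroid [ 0.53775175 -0.01711053] 2083 yaw deg -42.01100449564954 0.7029797740878553 maxr 0.02204195562828343
hole centroid [ 0.53775175 -0.01711053] 2083 yaw deg -42.01100449564954 0.7029797740878553 maxr 0.02204195562828343
hole centroid [ 0.53775175 -0.01711053] 2083 yaw deg -42.01100449564954 0.7029797740878553 maxr 0.02204195562828343
[[ 0.523  -0.0024]
 [ 0.5527 -0.0303]
 [ 0.5244 -0.0331]
 [ 0.5523 -0.001 ]] [ 0.53810539 -0.01671905]
46.80935486552835 0.04073116511731311
48.95293456208381 0.04251325881712841
```

Both methods give a cross yaw of about 48° (mod 90), and the mouth is at (0.538, -0.017). The hole's maximum radius of 22 mm and the turn of -25° from the housing both match the spec. Now to the key.

Run:
```python
from h import *
g=np.radians(10.3)
for P,y in (([.49,-.3025,.2],10.3),([.49,-.3025,.075],10.3),([.538,-.017,.2],48),([.538,-.017,.14],48)):
    q=inverse_kinematics(P,down(np.radians(y))); print(P,None if q is None else np.round(q,2))
P=sense()["position"]; move_l(P+[0,0,.07],feed=.25)
movep([.49,-.3025,.26],down(g)); command_gripper(.06,100); move_l([.49,-.3025,.20],feed=.2)
p,d,c=cam("wrist"); np.savez("pics/w4.npz",p=p,d=d,R=c["rotation"],t=c["position"])
m=mask(p,0,5,150,60)|mask(p,174,179,150,60)
for mm,ar,ce in blobs(m,200):
    Q=cloud(c,d,mm); print(ar,ce.round(),np.median(Q,0).round(4))
    if abs(np.median(Q,0)[0]-.49)<.02:
        zt=np.percentile(Q[:,2],90); v,u=np.nonzero(mm&(d>0)); top=Q[:,2]>zt-.004
        X=onplane(c,np.c_[u,v][top],.082)[:,:2]; r=cv2.minAreaRect(X.astype(np.float32)); print(zt,r)
# flange: grey at z~.036
A=cloud(c,d,np.ones(d.shape,bool)); k=(abs(A[:,2]-.036)<.002)&(np.linalg.norm(A[:,:2]-[.49,-.3025],axis=1)<.035)
print(k.sum(),cv2.minEnclosingCircle(A[k][:,:2].astype(np.float32)))
cv2.imwrite("pics/w4.png",p[:,:,::-1]); s=sense();print(s["time_s"],s["position"])
```

```text
[0.49, -0.3025, 0.2] [ 0.82  0.4  -0.43  1.82  0.2   0.97  0.48]
[0.49, -0.3025, 0.075] [ 0.76  0.56 -0.36  1.91  0.29  0.72  0.4 ]
[0.538, -0.017, 0.2] [ 0.46  0.38 -0.64  1.89  0.27  0.96  0.54]
[0.538, -0.017, 0.14] [ 0.42  0.45 -0.6   1.95  0.34  0.84  0.48]
2186 [317. 236.] [ 0.4892 -0.2979  0.0816]
0.08252022129685728 ((0.4893932044506073, -0.3007334768772125), (0.016413062810897827, 0.0631789118051529), 10.818108558654785)
1635 ((0.4893268644809723, -0.3014064133167267), 0.02681647799909115)
12.5583 [ 0.49091231 -0.30264041  0.20116093]
```

View pics/w4.png

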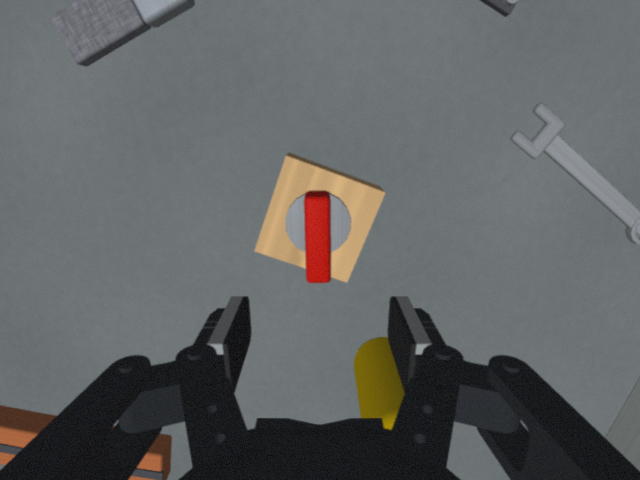

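The key bar runs from (318,190) to (318,282) px and the flange is centred near (318,222). Bar and flange centres agree within 1 mm at (0.4893, -0.3011), yaw 10.8°. I'll grasp it, lift it, and check how it sits in the hand.

Run:
```python
from h import *
K=np.array([.4893,-.3011,0]); R=down(np.radians(10.8))
move_l(K+[0,0,.15],R,feed=.2); move_l(K+[0,0,.075],feed=.12); print(sense()["position"])
command_gripper(0,100); s=sense(); print(s["finger_gap"],s["gripper_force"],s["position"],s["wrist_force"].round(1))
move_l(K+[0,0,.135],feed=.12); move_l(K+[0,0,.20],feed=.25)
s=sense(); print(s["finger_gap"],s["gripper_force"],s["wrist_force"].round(1),s["time_s"])
movep([.538,-.0171,.20],down(np.radians(48))); 
sleep(.2); s=sense(); print(s["position"],s["time_s"],s["tcp_rot"].round(3).tolist())
p,d,c=cam("wrist"); np.savez("pics/w5.npz",p=p,d=d,R=c["rotation"],t=c["position"])
m=mask(p,0,5,150,60)|mask(p,174,179,150,60)
A=cloud(c,d,np.ones(d.shape,bool)); L=(A-s["position"])@s["tcp_rot"]
k=(abs(L[:,2]-.045-.0)<.008)&(np.linalg.norm(L[:,:2],axis=1)<.04); print(k.sum(),cv2.minEnclosingCircle(L[k][:,:2].astype(np.float32)) if k.sum() else 0,np.median(L[k],0))
for mm,ar,ce in blobs(m,200):
    Q=(cloud(c,d,mm)-s["position"])@s["tcp_rot"]; print(ar,ce,Q.min(0).round(4),Q.max(0).round(4))
cv2.imwrite("pics/w5.png",p[:,:,::-1])
```

```text
[ 0.49003109 -0.30138209  0.07584485]
0.016523130424598235 98.27643278013682 [ 0.48969783 -0.3013287   0.07578998] [-1.5  0.6  5.9]
0.0165258073527838 97.55582643978414 [-0.1 -0.3 -1.4] 15.25
[ 0.53808595 -0.01900753  0.19983578] 16.5583 [[-0.741, 0.672, -0.0], [0.672, 0.741, -0.001], [-0.0, -0.001, -1.0]]
2768 ((-0.0004301102308090776, 0.00037981930654495955), 0.02680295892059803) [0.01036918 0.00032048 0.04004531]
7755 [318.70032237 332.56763378] [-0.0337 -0.0094 -0.0132] [0.0313 0.01   0.0161]
```

View pics/w5.png

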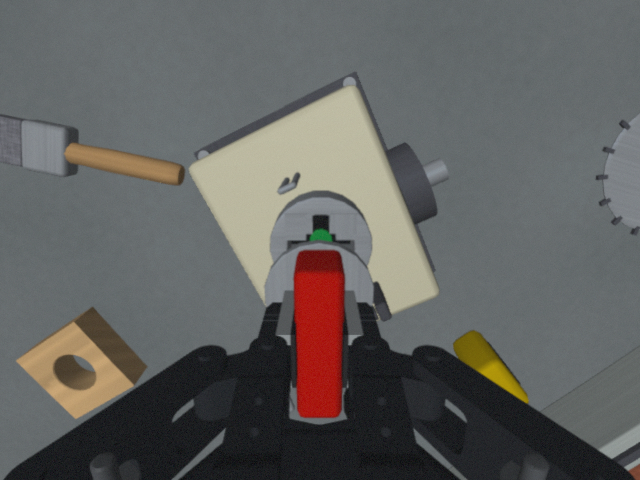

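The key is held square: the flange axis is within 0.5 mm of the TCP axis, and the handle is at (319,332). The slots, seen around (320,238), line up with the image axes, which means with the key as well. The arm sits 2 mm off in y, so I'll correct that while descending.

```bash
cat > servo.py <<'E'
from h import *
R=down(np.radians(48)); C=np.array([.5378,-.0171])
def at(z,cmd,n=2):
    for _ in range(n):
        move_l([*cmd,z],R,feed=.1); sleep(.15); s=sense(); e=C-s["position"][:2]-(s["tcp_rot"][:2,:2]@[-.0004,.0003])
        cmd=cmd+e
    return cmd,e,s
E
python3 - <<'E'
from servo import *
cmd,e,s=at(.168,C.copy(),3); print(cmd,e,s["position"],s["wrist_force"].round(1))
hit=move_l([*cmd,.150],R,feed=.03,until_force=8); s=sense(); print(hit,s["position"],s["wrist_force"].round(1),s["time_s"])
np.save("cmd.npy",cmd)
E
```

```text
[ 0.53733477 -0.01705446] [ 7.55059121e-05 -4.02662494e-05] [ 0.5372265  -0.01701502  0.16795883] [-0.8 -0.1 -2.2]
False [ 0.53742433 -0.01695764  0.15003734] [ 1.1  0.3 -1.4] 18.775
```

It went into the splines freely, 13 mm below the mouth with no contact force. Now I'll press it home.

Run:
```python
from servo import *
cmd=np.load("cmd.npy")
hit=False
for z in np.arange(.146,.128,-.001):
    hit=move_l([*cmd,z],R,feed=.02); sleep(.1); s=sense(); print(round(z,3),s["position"].round(4),s["wrist_force"].round(1))
    if s["wrist_force"][2]>30: break
sleep(.5); s=sense(); print(s["position"].round(4),s["wrist_force"].round(1),s["ft_torque"].round(2),s["finger_gap"],s["time_s"])
p,d,c=cam("wrist"); A=cloud(c,d,np.ones(d.shape,bool)); L=(A-s["position"])@s["tcp_rot"]
k=(abs(L[:,2]-.04)<.006)&(np.linalg.norm(L[:,:2],axis=1)<.026)&(L[:,0]>.016); print(k.sum(),np.median(A[k],0),np.median(L[k],0))
cv2.imwrite("pics/w6.png",p[120:420,160:480,::-1])
p,d,c=cam("scene"); cv2.imwrite("pics/s6.png",cv2.resize(p[160:340,220:420,::-1],None,fx=3,fy=3))
```

```text
0.146 [ 0.5379 -0.0169  0.1468] [-0.8 -0.9  5. ]
0.145 [ 0.5379 -0.017   0.1457] [-1.1  0.6  5.2]
0.144 [ 0.5379 -0.0169  0.1449] [-1.  -0.3  6.1]
0.143 [ 0.538  -0.0169  0.144 ] [-0.8 -0.6  7.6]
0.142 [ 0.538  -0.0169  0.1431] [-1.3 -0.1  8.6]
0.141 [ 0.538  -0.0169  0.1422] [-1.1 -0.5  9.6]
0.14 [ 0.538  -0.0169  0.1418] [-3.  -0.4 13.5]
0.139 [ 0.5381 -0.0169  0.1417] [-6.2 -1.1 20.4]
0.138 [ 0.5381 -0.0169  0.1417] [-8.6 -1.9 27.7]
0.137 [ 0.5381 -0.0169  0.1416] [-11.2  -2.2  35.4]
[ 0.5381 -0.0169  0.1417] [-10.7  -2.6  35.1] [-0.33  2.49  0.03] 0.01696716347060122 22.875
845 [ 0.51900006 -0.00123301  0.10151258] [ 0.02210181 -0.00129223  0.04009179]
```

View pics/w6.png

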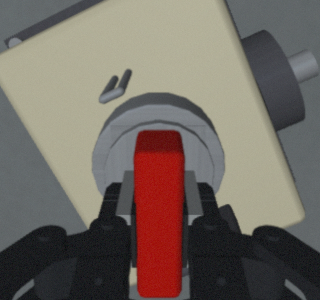

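View pics/s6.png

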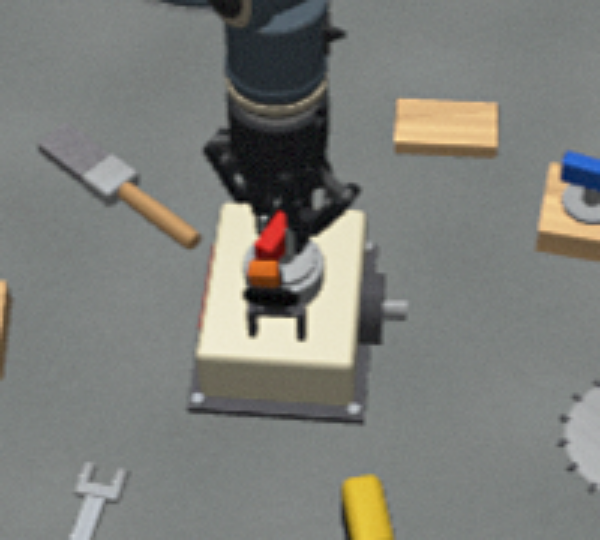

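The key is seated: it hit a hard stop at TCP z 0.1417, and the flange top measures 0.1015 m against the expected 0.102 m. In the scene crop the red handle is at (270,235) and the hasp is still open behind it at (264,272). I'll ease the push a little and hand in.

Run:
```python
from servo import *
cmd=np.load("cmd.npy"); move_l([*cmd,.138],R,feed=.02); sleep(.4); s=sense(); print(s["position"].round(4),s["wrist_force"].round(1),s["finger_gap"],s["time_s"])
if s["position"][2]<.1423 and s["wrist_force"][2]>18: print(finish_job())
```

```text
[ 0.5381 -0.0169  0.1417] [-7.4 -1.9 29.3] 0.016394906494753763 23.625
the job is handed in; nothing more can be done
None
```

The hasp is open past upright and the red-handled key is pressed fully home and still held with about 29 N; the job was handed in at 23.6 s.

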